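Load the parcel-locker trays

ROBOT

A 7-joint arm with a two-finger parallel gripper is mounted at the origin on the work surface. World frame = base frame: x ahead of the robot, y to its left, z up, the work surface at z = 0. Lengths are in m, angles in rad, forces in N, time in s.
With the tool pointing down it reaches from about 0.35 to 0.9 m from the base axis. Payload 8.1 kg.
Tool frame: the origin (TCP) lies midway between the tips of the shut fingers; the grasp point (between the pads) lies 19 mm behind it; x points along the fingers, z is the direction in which the jaws open and shut, and the axes are right-handed (so a half turn about x gives the same grasp; the last joint's range is limited). The gripper opens to 92 mm and grips with 3 to 60 N. Pads are 19 mm wide; open, the fingers measure 130 mm over their backs; the gripper's body (75 mm by 190 mm) begins 47 mm behind the grasp point.
Start: joints at [-1.444, 0.434, 0.025, 1.573, -0.012, 1.134, -0.075], TCP at [0.142, 0.609, 0.227] pointing down, gripper open.
Joint ranges: [-2.62, 2.62], [-0.44, 2.09], [-1.27, 1.32], [0.08, 2.57], [-1.32, 4.46], [0.12, 2], [-2.74, 2.74]. Speed limits (rad/s): [2.22, 2.22, 3.01, 3.01, 3.14, 3.14, 3.14].

INTERFACE

Orientations are given as a rotation vector (axis times angle).
In Python, from cell import arm, optics, finder gives the robot as it stands.
- The arm moves only by the tool send_rows, never from a script. Its argument "rows" is a list that holds one entry, the list of rows, each a list of 7 numbers: the shift along the tool's x, y, z in mm, then the turn, a rotation vector about the tool's x, y, z in degrees, then the opening in per cent of the stroke, from 0 (shut) to 100 (fully open). A call has exactly 8 rows; each row is the pose to reach, as a shift and turn from the pose commanded when the call began, along the tool's axes at that moment; what a row does not reach only later rows make up. A row lasts 1/10 s, in which the tool goes at most 50 mm and 8.59 degrees, less where a joint would pass 70% of its speed; a pose out of reach is approached as far as the arm can. A call with a gripper value outside its range is refused whole. The fingers move at their own pace and stop on an object; "grip_force" is the grip in N (left out, the last holds). Time passes only in rows, so rows that repeat a pose let the fingers close, or fill a call up. It gives the time, the measured TCP pose, the force and the opening at its end, in the units of the state.
- arm.observe(): the state, without advancing time (a new reading comes with each control period).
- optics.get_image(name): name is "side" or "top" or "wrist"; returns (picture, depth): 480x640x3 uint8, red, green, blue; 480x640 float32, m along the optical axis (not along the pixel's ray), 0 where there is no reading.
- optics.get_calibration(name): a dict with "camera_matrix" (3x3 intrinsics, pixels), "position" and "orientation" of the camera in the world; the wrist camera has in their place "T_tool_cam" (4x4, takes a point from camera to tool coordinates, whose origin is the TCP and whose axes are the tool frame's). Camera axes: x right, y up, looking along -z (the intrinsics and any distortion apply to the point x, -y, -z); pixel columns grow to the right and rows downward; lengths in m; the calibration is good to about 2 mm. A picture is of the moment at which its call begins: read the wrist's pose just before it. get_calibration takes no time and is no camera call.
- arm.sign_off(): hands the job in, once; it reports no verdict.
Trained networks look in the newest picture that a camera, given by its name, has taken for a name from the list of things; names that differ only in an ending like _2 or _b are one class to them, and where a whole thing is asked for, a point or a joint stands for the part that bears it (a point fixed in the world has none). Each returns a list of dicts, best first, with "confidence" (0 to 1); they miss things now and then, are a little off and sometimes report something else, mostly with a low value. They report only what shows in the picture. A call takes as long as a camera call. They do not tell look-alikes from the thing itself.
- finder.search_frame(camera, thing): "bbox" ([left, top, width, height] in pixels, round what is visible of it).
- finder.regions_of(camera, thing): "region" (480x640 bool, what is visible of it) and "bbox" ([left, top, width, height] in pixels, round what is visible of it).
- finder.place_of(camera, thing): "xy" ([column, row] in pixels: a listed point, or the origin of a listed thing).
The state is a dict: "clock": time; "joints": joint angles; "dq": joint speeds; "joint_efforts": joint torques, N m; "position": TCP position; "ee_rot": TCP orientation; "force": force on the tool from outside, world axes, zero at the start; "ft_torque": the same for the moment, N m; "width": opening from 0.0 (shut) to 1.0 (fully open).
Only numpy, scipy, OpenCV 4.12 (cv2) and the standard library are available. Lean on these libraries where they do the work, as an engineer would, in place of code of your own. Each camera call takes 0.05 s, during which the arm holds its last target.

TASK

Load the parcel-locker trays: put each of the four deliveries in the tray whose floor has its colour (red carton, blue mailer, green tub, yellow key pod), standing upright and flat on the floor in the middle of the tray, the carton and the mailer lengthwise and square with it. The key pod hangs in a keyhole bracket: slide it to the wide end of the slot, then lift it off. Set everything down rather than dropping it, let go of it, and leave the roll of tape where it is.

Things in the scene. Friction and masses are not known exactly. Their poses are not given: they have to be found in the camera images.
- carton_red: small brown cardboard carton with a red label on top: a box 86 mm long (its x axis), 56 mm wide (y), 46 mm tall, about 0.16 kg. Origin: centre of its underside, z up. It stands loose on the table.
- mailer_blue: small white mailing box with a blue band round its middle: 96 mm long (its x axis), 50 mm wide (y), 40 mm tall, about 0.13 kg. Origin: centre of its underside, z up. It stands loose on the table.
- tub_green: round upright cardboard tub with a green lid: 54 mm diameter, 50 mm tall, about 0.15 kg. Origin: centre of its underside, z up.
- pod_yellow: key pod, 0.14 kg, round about z: metal foot disc 34 mm diameter, 6 mm thick; stem 12 mm diameter, 12 mm long; on it a yellow drum 54 mm diameter, 38 mm tall (18 to 56 mm above the origin), black dot on top. Origin: centre of the foot's underside. Starts in the bracket's slot: drum resting on the plate (origin 22 mm above the table), foot caught under it. Stands by itself on its foot.
- bracket: fixed steel hanger plate, top 40 mm above the table, 5 mm thick, 100 mm wide, x -62 to 75 mm, closed sides. Keyhole along its x axis at y = 0: slot 18 mm wide from x = -45 mm to the wide end, an octagonal opening 44 mm across centred at x = +35 mm. The pod starts at x -36 to -16 mm; slid along +x to x = +35 mm it can be lifted out. Origin: on the table, z up.
- tape_roll: bystander: loose roll of pale packing tape (an open ring) lying flat, 90 mm outer diameter, 45 mm tall. Origin: centre of its underside.
- tray_red: fixed shallow beige locker tray with a red floor, for the red-labelled carton: inside 126 mm long (its x axis) by 90 mm wide (y), walls 4 mm thick, rim 12 mm above the table, floor 4 mm above the table. Origin: centre of its underside, on the table, z up.
- tray_blue: fixed shallow beige locker tray with a blue floor, for the blue-banded mailer: inside 126 mm long (its x axis) by 90 mm wide (y), walls 4 mm thick, rim 12 mm above the table, floor 4 mm above the table. Origin: centre of its underside, on the table, z up.
- tray_green: fixed shallow beige locker tray with a green floor, for the green-lidded tub: inside 126 mm long (its x axis) by 90 mm wide (y), walls 4 mm thick, rim 12 mm above the table, floor 4 mm above the table. Origin: centre of its underside, on the table, z up.
- tray_yellow: fixed shallow beige locker tray with a yellow floor, for the yellow key pod: inside 126 mm long (its x axis) by 90 mm wide (y), walls 4 mm thick, rim 12 mm above the table, floor 4 mm above the table. Origin: centre of its underside, on the table, z up.
Mind the look-alikes: they are no part of the job. What is shaped like the carton_red but pink, purple or turquoise is not meant.

How it is judged:
By the outcome, as a careful person would: the job done as asked, in the order asked, and still so for the second after the job is handed in, with the robot touching nothing.
It also fails if it takes over 128 s, if anything falls off the work surface, if the arm or the gripper's body presses on something with over 40 N, if the wrist force passes 120 N, or if a joint passes its speed limit or range.

## Working session

There is one attempt and no reset: what is moved stays moved. The work goes in short steps, Python scripts to look and compute and a tool call to move; the robot and the scene stay as the last step left them, time stands still between calls to the robot, and variables do not carry over. Pictures are saved under pics/ and viewed, and the job is handed in when it is done.

Besides the shell and the picture viewer there is one more tool, called as name([rows], argument=value, ...), one row to a line, values as JSON. send_rows: Moves the arm, as the interface text tells. Its arguments: {"type":"object","properties":{"rows":{"type":"array"},"grip_force":{"type":"number"}},"required":["rows"]}

```bash
mkdir -p pics; ls; cat > h.py <<'E'
import numpy as np, cv2
from scipy.spatial.transform import Rotation as R
from cell import arm, optics, finder
def cal(n):
    c=optics.get_calibration(n); K=np.array(c["camera_matrix"])
    if n=="wrist":
        s=arm.observe(); T=np.eye(4); T[:3,:3]=R.from_rotvec(s["ee_rot"]).as_matrix(); T[:3,3]=s["position"]
        return K,T@np.array(c["T_tool_cam"]),c
    T=np.eye(4); o=np.array(c["orientation"]); T[:3,:3]=R.from_rotvec(o).as_matrix() if o.shape==(3,) else (o if o.shape==(3,3) else R.from_quat(o).as_matrix())
    T[:3,3]=c["position"]; return K,T,c
def ray(K,T,u,v):
    d=np.array([(u-K[0,2])/K[0,0],-(v-K[1,2])/K[1,1],-1.0]); return T[:3,3],T[:3,:3]@d
def onplane(K,T,u,v,z):
    o,d=ray(K,T,u,v); return o+d*(z-o[2])/d[2]
def cloud(K,T,dep):
    v,u=np.mgrid[:480,:640]; P=np.stack([(u-K[0,2])/K[0,0]*dep,-(v-K[1,2])/K[1,1]*dep,-dep],-1)
    W=P@T[:3,:3].T+T[:3,3]; W[dep<=0]=np.nan; return W
def save(n,im): cv2.imwrite("pics/"+n+".png",cv2.cvtColor(im,cv2.COLOR_RGB2BGR))
E
python3 - <<'E'
from h import *
s=arm.observe(); print(s)
for n in("side","top","wrist"):
    K,T,c=cal(n); print(n,c)
    im,d=optics.get_image(n); save(n+"0",im); np.savez("pics/"+n+"0.npz",im=im,d=d,K=K,T=T)
E
```

```text
pics
{'clock': 0.0, 'joints': array([-1.44359389,  0.43523228,  0.0249372 ,  1.57410098, -0.01161065,
        1.13398306, -0.07508529]), 'dq': array([-0.00035902,  0.00017907,  0.00080298, -0.00250452,  0.00011794,
       -0.00102953, -0.00078041]), 'joint_efforts': array([-1.33050980e-03, -6.67875338e+01,  9.84282866e-01, -3.14446628e+01,
       -6.05518674e-02,  4.33503720e-02,  1.62676165e-04]), 'position': array([0.1422813 , 0.60806417, 0.22593727]), 'ee_rot': array([-1.03931183,  1.31037955,  1.0375212 ]), 'force': array([ 0.03891266, -0.38831378, -0.87182246]), 'ft_torque': array([ 0.01212224,  0.01085327, -0.01654549]), 'width': 1.0009301069089647}
side {'camera_matrix': array([[505.31081593,   0.        , 318.69994277],
       [  0.        , 505.31081593, 237.39048252],
       [  0.        ,   0.        ,   1.        ]]), 'position': array([ 0.23310843, -0.48691446,  0.86547405]), 'orientation': array([ 0.66773838, -0.16090005, -0.40837878])}
top {'camera_matrix': array([[529.16438924,   0.        , 329.7424799 ],
       [  0.        , 529.16438924, 245.64486933],
       [  0.        ,   0.        ,   1.        ]]), 'position': array([0.36575828, 0.10657615, 1.19083522]), 'orientation': array([ 0.08296377, -0.08536843, -1.5454434 ])}
wrist {'camera_matrix': array([[370.6724957 ,   0.        , 321.45041524],
       [  0.        , 370.6724957 , 241.62172892],
       [  0.        ,   0.        ,   1.        ]]), 'T_tool_cam': array([[ 8.41561165e-04,  2.58714353e-01, -9.65953506e-01,
        -1.57169732e-01],
       [ 4.43699321e-04,  9.65953656e-01,  2.58714779e-01,
         6.87403824e-02],
       [ 9.99999547e-01, -6.46317226e-04,  6.98117702e-04,
         3.33677844e-04],
       [ 0.00000000e+00,  0.00000000e+00,  0.00000000e+00,
         1.00000000e+00]])}
```

View pics/top0.png

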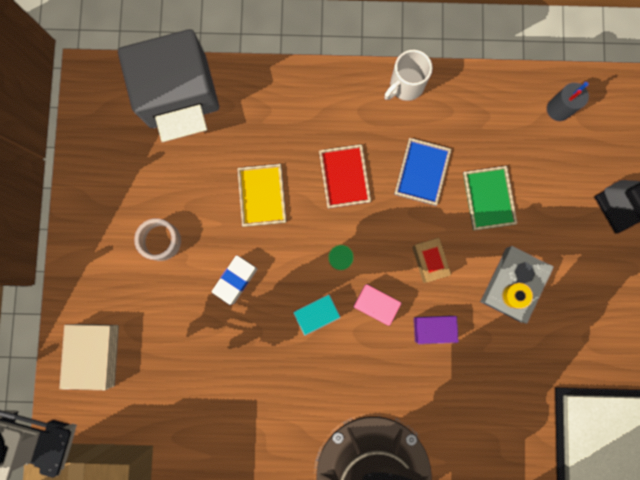

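View pics/side0.png

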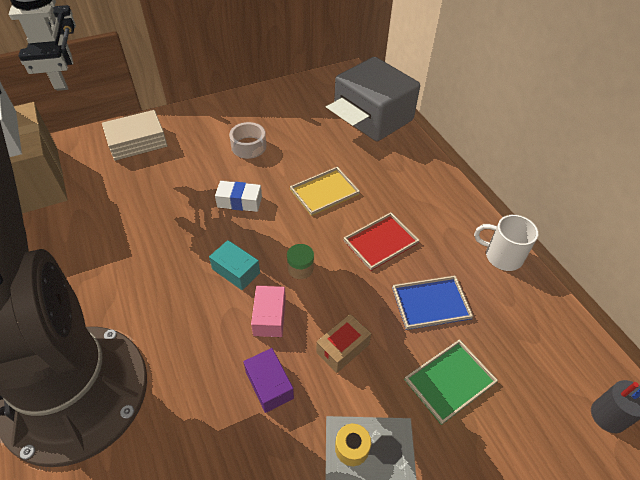

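View pics/wrist0.png

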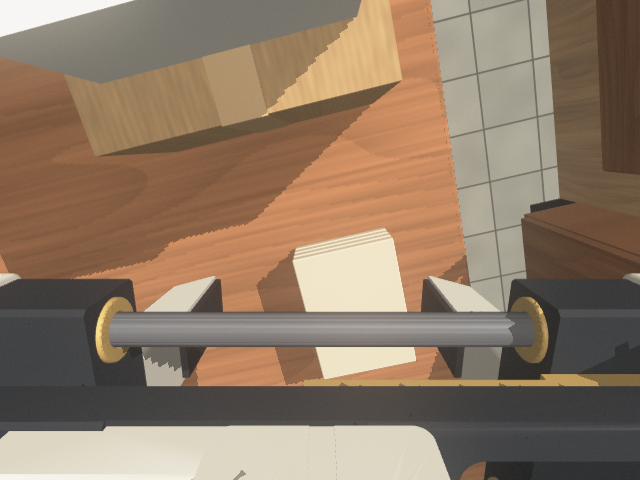

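```bash
python3 - <<'E'
from h import *
res={}
for n in("top","side"):
    D=np.load(f"pics/{n}0.npz"); K,T,d=D["K"],D["T"],D["d"]
    optics.get_image(n)
    W=cloud(K,T,d); np.save(f"pics/{n}W.npy",W)
    print(n,"table z",np.nanmedian(W[300:310,190:200,2] if n=="top" else W[240:250,160:170,2]))
    for t in["carton_red","mailer_blue","tub_green","pod_yellow","bracket","tape_roll","tray_red","tray_blue","tray_green","tray_yellow"]:
        for r in finder.regions_of(n,t)[:4]:
            m=r["region"]; P=W[m]; P=P[~np.isnan(P[:,0])]
            if len(P)==0: continue
            zt=np.percentile(P[:,2],95); Q=P[P[:,2]>zt-.008]
            rc=cv2.minAreaRect((Q[:,:2]*1000).astype(np.float32))
            print(t,round(r["confidence"],2),[int(x) for x in r["bbox"]],"ztop",round(zt*1000),np.round(rc[0],1),np.round(rc[1],1),round(rc[2],1),"med",np.round(np.median(Q,0)*1000))
print(arm.observe()["clock"])
E
```

```text
top table z -5.542615716469523e-05
carton_red 0.96 [354, 286, 48, 36] ztop 50 [365.1   1.3] [85.6 55.8] 63.6 med [365.   1.  46.]
carton_red 0.94 [293, 297, 47, 36] ztop 50 [340.3 131.9] [55.6 86.4] 27.8 med [341. 132.  46.]
carton_red 0.86 [413, 237, 39, 48] ztop 50 [ 465.2 -116.9] [85.7 56.2] 18.7 med [ 465. -116.   46.]
carton_red 0.68 [408, 314, 48, 28] ztop 49 [ 314.7 -127.1] [55.6 86.8] 3.6 med [ 314. -126.   46.]
mailer_blue 0.78 [210, 255, 46, 50] ztop 43 [412. 315.] [50.8 94.8] 58.7 med [412. 315.  40.]
tub_green 0.81 [327, 244, 27, 25] ztop 53 [464.9  83.5] [52.6 52. ] 1.6 med [465.  83.  50.]
pod_yellow 0.67 [502, 282, 32, 27] ztop 81 [ 390.2 -292.6] [51.8 50.5] 67.8 med [ 391. -292.   78.]
pod_yellow 0.66 [330, 245, 24, 22] ztop 54 [464.9  83.4] [52.6 47.7] 1.4 med [465.  83.  50.]
bracket 0.83 [481, 245, 70, 77] ztop 43 [ 416.6 -306. ] [101.6 139.1] 64.5 med [ 421. -300.   40.]
tape_roll 0.85 [134, 219, 48, 41] ztop 47 [496.4 487.7] [86.9 87.9] 79.7 med [496. 490.  44.]
tape_roll 0.37 [413, 239, 37, 45] ztop 50 [ 464.9 -117. ] [85.7 56.2] 18.7 med [ 465. -117.   46.]
tra
[... 1565 characters left out ...]
 [652.  78.   8.]
tape_roll 0.67 [224, 124, 43, 37] ztop 48 [496.3 488.6] [93.2 87.3] 70.5 med [496. 485.  46.]
tape_roll 0.16 [343, 211, 74, 63] ztop 14 [656.1  78.1] [137.  100.8] 9.5 med [654.  78.   8.]
tray_red 0.85 [344, 212, 72, 58] ztop 14 [656.1  78.1] [137.  100.8] 9.5 med [654.  77.   7.]
tray_blue 0.78 [392, 274, 78, 54] ztop 13 [ 671.8 -100. ] [102.5 136.4] 76.2 med [ 670. -103.    7.]
tray_green 0.94 [404, 341, 92, 82] ztop 13 [ 613.5 -252.6] [136.6  98.4] 9.5 med [ 612. -254.    7.]
tray_yellow 0.81 [290, 169, 69, 47] ztop 14 [606.7 265.9] [135.8 102.5] 6.6 med [605. 263.   8.]
tray_yellow 0.58 [216, 179, 45, 31] ztop 44 [413.5 316.3] [55.  96.5] 58.1 med [413. 313.  41.]
1.25
```

```bash
python3 - <<'E'
import cv2
im=cv2.imread("pics/top0.png")[210:360,280:570]
cv2.imwrite("pics/crop1.png",cv2.resize(im,None,fx=2.7,fy=2.7,interpolation=cv2.INTER_CUBIC))
E
```

```text
(no output)
```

View pics/crop1.png

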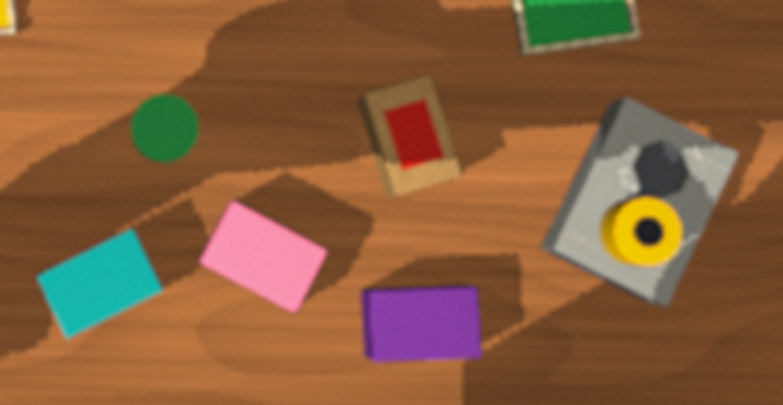

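The carton meant is the brown one with the red label at (432,260). The plain boxes are look-alikes: pink (378,305), purple (436,330) and turquoise (317,315). The enlarged crop confirms that only (432,260) is brown with a red label. Both cameras agree on its position to within about 1.5 mm.

```bash
cat >> h.py <<'E'
def plan(x,y,z,jaw):
    """world mm, jaw yaw deg (mod 180)"""
    s=arm.observe(); p=np.array(s["position"])*1000; M=R.from_rotvec(s["ee_rot"]).as_matrix()
    cur=np.degrees(np.arctan2(M[1,2],M[0,2])); j7=s["joints"][6]
    best=None
    for k in (-360,-180,0,180,360):
        a=np.radians(jaw+k); Z=np.array([np.cos(a),np.sin(a),0]); X=np.array([0,0,-1.]); G=np.stack([X,np.cross(Z,X),Z],1)
        daz=np.degrees(np.arctan2(y,x)-np.arctan2(p[1],p[0])); 
        dy=jaw+k-cur
        rel=dy-daz   # tool yaw rel. to arm
        if best is None or abs(cur-np.degrees(np.arctan2(p[1],p[0]))+rel-OFF)<best[0]:
            best=(abs(cur-np.degrees(np.arctan2(p[1],p[0]))+rel-OFF),G,jaw+k)
    G=best[1]; sh=M.T@(np.array([x,y,z])-p); rv=R.from_matrix(M.T@G).as_rotvec(degrees=True)
    print("cur",p.round(1),"jawyaw",round(cur,1),"down",M[:,0].round(3),"j",np.round(s["joints"],2),"t",round(s["clock"],2),"w",round(s["width"],3),"F",np.round(s["force"],1))
    print("-> jaw",best[2],"shift",sh.round(1),"rot",rv.round(2),"dist",round(np.linalg.norm(sh)))
OFF=0.
E
python3 - <<'E'
from h import *
import h
s=arm.observe(); M=R.from_rotvec(s["ee_rot"]).as_matrix(); print(M.round(3))
cur=np.degrees(np.arctan2(M[1,2],M[0,2])); print(cur-np.degrees(np.arctan2(s["position"][1],s["position"][0]))-0, s["joints"][6])
E
```

```text
[[ 0.    -0.974  0.228]
 [ 0.     0.228  0.974]
 [-1.    -0.     0.   ]]
0.0002890837807143498 -0.07508109066123263
```

```bash
python3 - <<'E'
from h import *
plan(465.4,-116.8,180,108.7)
E
```

```text
cur [142.4 608.6 226.7] jawyaw 76.8 down [ 0.  0. -1.] j [-1.44  0.43  0.03  1.57 -0.01  1.13 -0.08] t 1.25 w 0.999 F [ 0.2  0.3 -0.5]
-> jaw -71.3 shift [  46.8 -479.8 -632.7] rot [148.13   0.    -0.  ] dist 795
```

send_rows([
  [[2,-26,-35,8,0,0,100],[4,-53,-70,16,0,0,100],[6,-80,-105,24,0,0,100],[8,-106,-140,32,0,0,100],[10,-133,-175,40,0,0,100],[12,-160,-210,48,0,0,100],[14,-186,-245,56,0,0,100],[16,-213,-280,64,0,0,100]],
])

```text
clock: 2.05
position: [0.2864, 0.2859, 0.2109]
ee_rot: [-0.171, 1.564, 0.172]
force: [0.5, 0.8, 0.4]
width: 1.004
```

```bash
python3 - <<'E'
from h import *
plan(465.4,-116.8,150,108.7)
E
```

```text
cur [286.4 285.9 210.9] jawyaw 12.5 down [ 0.     0.001 -1.   ] j [-1.23  0.08  0.34  2.11 -0.03  0.95 -0.65] t 2.05 w 1.004 F [0.5 0.8 0.4]
-> jaw -71.3 shift [  60.5 -431.9   87.5] rot [ 8.381e+01 -2.000e-02 -6.000e-02] dist 445
```

send_rows([
  [[6,-47,9,8.4,0,0,100],[12,-94,19,16.8,0,0,100],[18,-140,28,25,0,0,100],[24,-187,38,33.4,0,0,100],[30,-234,47,41.8,0,0,100],[36,-280,57,50.2,0,0,100],[42,-327,66,58.6,0,0,100],[48,-374,76,67,0,0,100]],
])

```text
clock: 2.85
position: [0.4439, -0.0621, 0.1629]
ee_rot: [0.742, 1.44, -0.74]
force: [1.2, 1.8, -0.2]
width: 1.002
```

```bash
python3 - <<'E'
from h import *
plan(465.4,-116.8,130,108.7)
E
```

```text
cur [443.9 -62.1 162.9] jawyaw -54.5 down [ 0.001  0.001 -1.   ] j [-0.62  0.26  0.79  2.11 -0.25  0.86 -0.63] t 2.85 w 1.002 F [ 1.2  1.8 -0.2]
-> jaw -71.3 shift [ 32.9 -14.3  57.1] rot [ 1.683e+01  1.000e-02 -8.000e-02] dist 67
```

send_rows([
  [[10,-4,16,5,0,0,100],[20,-9,34,10,0,0,100],[28,-13,50,15,0,0,100],[33,-14.3,57,16.8,0,0,100],[33,-14.3,57,16.8,0,0,100],[33,-14.3,57,16.8,0,0,100],[33,-14.3,57,16.8,0,0,100],[33,-14.3,57,16.8,0,0,100]],
])

```text
clock: 3.65
position: [0.465, -0.1141, 0.1301]
ee_rot: [0.96, 1.349, -0.959]
force: [0.3, -0.2, -0.4]
width: 0.996
```

```bash
cat >> h.py <<'E'
def wlook(name,zmin,zmax):
    K,T,c=cal("wrist"); im,d=optics.get_image("wrist"); save(name,im); W=cloud(K,T,d)
    s=arm.observe(); np.savez("pics/"+name+".npz",im=im,W=W); 
    return im,W
E
python3 - <<'E'
from h import *
im,W=wlook("w1",0,0)
hsv=cv2.cvtColor(im,cv2.COLOR_RGB2HSV)
m=(W[...,2]>.040)&(W[...,2]<.052)&(np.hypot(W[...,0]-.4654,W[...,1]+.1168)<.07)
P=W[m]*1000; rc=cv2.minAreaRect(P[:,:2].astype(np.float32)); print(len(P),rc)
plan(465.4,-116.8,16,108.7)
E
```

```text
9945 ((466.6296691894531, -118.25468444824219), (86.87362670898438, 55.84144592285156), 17.97609519958496)
cur [ 465.  -114.2  130. ] jawyaw -70.9 down [ 0.001  0.001 -1.   ] j [-0.49  0.39  0.82  2.09 -0.39  0.82 -0.67] t 3.7 w 0.997 F [ 0.  -0.   0.5]
-> jaw -71.3 shift [114.   -0.6   2.6] rot [ 0.42 -0.02 -0.04] dist 114
```

View pics/w1.png

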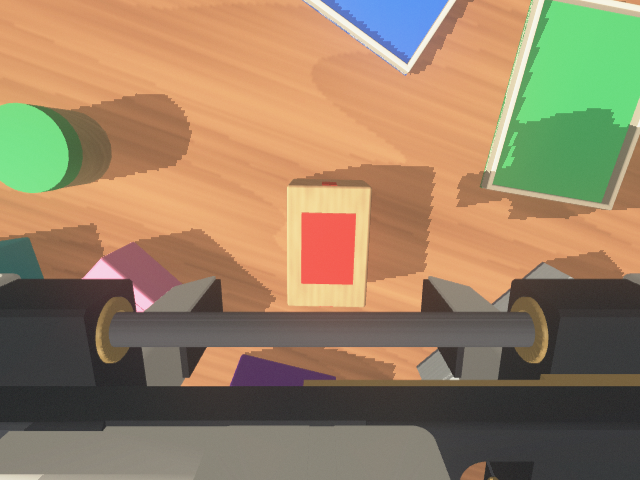

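```bash
python3 - <<'E'
from h import *
plan(466,-117.3,16,108.4)
E
```

```text
cur [ 465.  -114.2  130. ] jawyaw -70.9 down [ 0.001  0.001 -1.   ] j [-0.49  0.39  0.82  2.09 -0.39  0.82 -0.67] t 3.7 w 0.997 F [ 0.  -0.   0.5]
-> jaw -71.6 shift [ 1.14e+02 -1.00e-01  3.30e+00] rot [ 0.72 -0.02 -0.04] dist 114
```

send_rows([
  [[20,0,2,0.7,0,0,100],[50,0,3.3,0.7,0,0,100],[80,0,3.3,0.7,0,0,100],[100,0,3.3,0.7,0,0,100],[110,0,3.3,0.7,0,0,100],[114,0,3.3,0.7,0,0,100],[114,0,3.3,0.7,0,0,100],[114,0,3.3,0.7,0,0,100]],
])

```text
clock: 4.5
position: [0.4667, -0.1182, 0.0165]
ee_rot: [0.971, 1.343, -0.969]
force: [0.1, -1.0, 0.3]
width: 0.999
```

send_rows([
  [[0,0,0,0,0,0,40],[0,0,0,0,0,0,40],[0,0,0,0,0,0,40],[0,0,0,0,0,0,40],[0,0,0,0,0,0,40],[0,0,0,0,0,0,40],[0,0,0,0,0,0,40],[0,0,0,0,0,0,40]],
], grip_force=20)

```text
clock: 5.3
position: [0.466, -0.1181, 0.0158]
ee_rot: [0.971, 1.344, -0.97]
force: [-0.4, 1.2, 2.2]
width: 0.612
```

```bash
python3 - <<'E'
from h import *
plan(466,-117.3,16,108.4)
plan(655.5,77.9,100,99.6)
E
```

```text
cur [ 466.  -118.1   15.8] jawyaw -71.7 down [ 0.  0. -1.] j [-0.31  0.58  0.62  2.17 -0.62  0.58 -0.49] t 5.3 w 0.612 F [-0.4  1.2  2.2]
-> jaw -71.6 shift [-0.2  0.2 -0.7] rot [-0.07 -0.   -0.01] dist 1
cur [ 466.  -118.1   15.8] jawyaw -71.7 down [ 0.  0. -1.] j [-0.31  0.58  0.62  2.17 -0.62  0.58 -0.49] t 5.3 w 0.612 F [-0.4  1.2  2.2]
-> jaw -80.4 shift [ -84.2  241.5 -126.4] rot [ 8.73 -0.   -0.01] dist 285
```

send_rows([
  [[-15,0,0,0,0,0,40],[-45,0,0,0,0,0,40],[-75,15,-8,1,0,0,40],[-84,45,-24,3,0,0,40],[-84,80,-43,4.5,0,0,40],[-84,120,-63,6,0,0,40],[-84,160,-84,7.5,0,0,40],[-84,195,-103,8.7,0,0,40]],
])

```text
clock: 6.1
position: [0.6198, 0.0433, 0.0993]
ee_rot: [1.084, 1.284, -1.084]
force: [-0.0, -0.8, -1.3]
width: 0.608
```

send_rows([
  [[0,25,-13,0,0,0,40],[0,40,-20,0,0,0,40],[0,46,-23,0,0,0,40],[0,46,-23,0,0,0,40],[0,46,-23,0,0,0,40],[0,46,-23,0,0,0,40],[0,46,-23,0,0,0,40],[0,46,-23,0,0,0,40]],
])

```text
clock: 6.9
position: [0.66, 0.071, 0.1]
ee_rot: [1.085, 1.284, -1.085]
force: [0.5, 0.3, -1.0]
width: 0.608
```

```bash
python3 - <<'E'
from h import *
im,W=wlook("w2",0,0)
for n in("wrist",):
    for r in finder.regions_of(n,"tray_red")[:2]:
        m=r["region"]; P=W[m]; P=P[~np.isnan(P[:,0])]*1000
        print(r["confidence"],r["bbox"],len(P),cv2.minAreaRect(P[P[:,2]<20][:,:2].astype(np.float32)))
P=W[(W[...,2]>.10)&(W[...,2]<.15)]; print(len(P))
plan(655.5,77.9,21,99.6)
E
```

```text
0.56 [238.0, 151.7, 146.1, 122.6] 7954 ((680.1847534179688, 81.3018798828125), (85.12235260009766, 104.054931640625), 9.916720390319824)
23715
cur [660.1  71.2  99.9] jawyaw -80.4 down [ 0.  0. -1.] j [-0.66  0.72  0.78  1.65 -0.58  1.01 -1.09] t 7.0 w 0.608 F [ 0.1 -0.1 -0.8]
-> jaw -80.4 shift [78.9 -3.4 -7.3] rot [ 0.01 -0.01 -0.01] dist 79
```

View pics/w2.png

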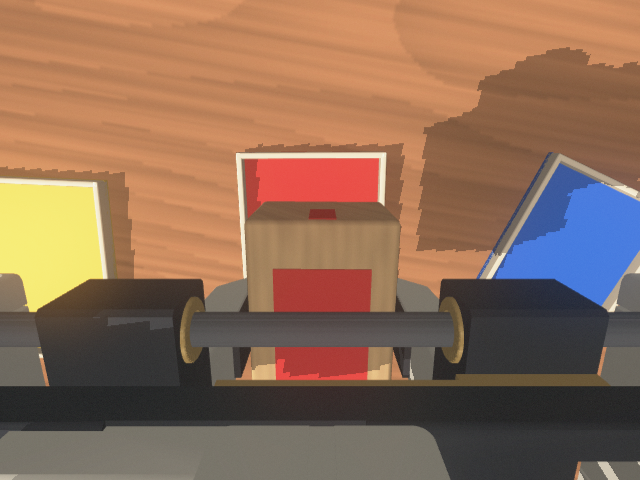

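send_rows([
  [[10,-2,-4,0,0,0,40],[35,-3.4,-7.3,0,0,0,40],[55,-3.4,-7.3,0,0,0,40],[68,-3.4,-7.3,0,0,0,40],[75,-3.4,-7.3,0,0,0,40],[79,-3.4,-7.3,0,0,0,40],[80,-3.4,-7.3,0,0,0,40],[80,-3.4,-7.3,0,0,0,40]],
])

```text
clock: 7.8
position: [0.6561, 0.0779, 0.0203]
ee_rot: [1.085, 1.283, -1.084]
force: [0.4, -0.3, -0.1]
width: 0.608
```

```bash
python3 - <<'E'
from h import *
plan(655.5,77.9,20,99.6)
E
```

```text
cur [656.1  77.9  20.3] jawyaw -80.4 down [ 0.001  0.    -1.   ] j [-0.63  0.81  0.7   1.71 -0.66  0.87 -1.04] t 7.8 w 0.608 F [ 0.4 -0.3 -0.1]
-> jaw -80.4 shift [ 0.3 -0.6 -0.1] rot [ 0.02  0.   -0.05] dist 1
```

send_rows([
  [[0.6,-0.6,0,0,0,0,40],[0.8,-0.6,0,0,0,0,40],[0.8,-0.6,0,0,0,0,40],[0.5,-0.6,0,0,0,0,75],[0.5,-0.6,0,0,0,0,85],[0.5,-0.6,0,0,0,0,100],[0.5,-0.6,0,0,0,0,100],[0.5,-0.6,0,0,0,0,100]],
])

```text
clock: 8.6
position: [0.655, 0.0779, 0.0191]
ee_rot: [1.085, 1.284, -1.085]
force: [0.1, -0.1, -0.3]
width: 0.974
```

send_rows([
  [[-15,0,0,0,0,0,100],[-45,0,0,0,0,0,100],[-80,0,0,0,0,0,100],[-110,0,0,0,0,0,100],[-130,0,0,0,0,0,100],[-140,0,0,0,0,0,100],[-140,0,0,0,0,0,100],[-140,0,0,0,0,0,100]],
])

```text
clock: 9.4
position: [0.6546, 0.0781, 0.1586]
ee_rot: [1.084, 1.285, -1.085]
force: [-0.0, 0.3, -0.4]
width: 1.004
```

```bash
cat >> h.py <<'E'
def top(name,things,cam="top"):
    im,d=optics.get_image(cam); save(name,im); K,T,c=cal(cam); W=cloud(K,T,d)
    for t,lo,hi in things:
        for r in finder.regions_of(cam,t)[:4]:
            P=W[r["region"]]; P=P[~np.isnan(P[:,0])]*1000; P=P[(P[:,2]>lo)&(P[:,2]<hi)]
            if len(P)<20: continue
            rc=cv2.minAreaRect(P[:,:2].astype(np.float32)); print(cam,t,round(r["confidence"],2),np.round(rc[0],1),np.round(rc[1],1),round(rc[2],1),"z",np.round(np.percentile(P[:,2],[5,50,95]),1))
    return im,W
E
python3 - <<'E'
from h import *
im,W=wlook("w3",0,0)
m=(W[...,2]>.044)&(W[...,2]<.058)&(np.hypot(W[...,0]-.655,W[...,1]-.078)<.07)
P=W[m]*1000; print(len(P),cv2.minAreaRect(P[:,:2].astype(np.float32)),P[:,2].mean())
top("t3",[("carton_red",46,58)]);top("s3",[("carton_red",47,60)],"side")
plan(412.6,315.4,130,58.5)
E
```

```text
8383 ((656.0224609375, 77.78276062011719), (87.19329833984375, 56.118228912353516), 9.31345272064209) 49.204285243288545
top carton_red 0.82 [364.8   1.9] [83.9 54. ] 63.2 z [46.1 47.6 50.1]
top carton_red 0.7 [ 314.6 -126.4] [55.5 86.2] 3.4 z [46.1 47.4 50.2]
top carton_red 0.65 [342.4 120.1] [47.9 61.6] 29.3 z [46.1 47.5 50.2]
side carton_red 0.8 [341.6 131.8] [56.1 86.7] 28.2 z [47.1 48.1 50. ]
side carton_red 0.7 [ 315.9 -126.9] [55.3 85.3] 2.4 z [47.1 48.  49.8]
side carton_red 0.65 [655.4  79. ] [87.7 58.4] 8.7 z [48.4 51.4 54. ]
side carton_red 0.63 [365.9   1.8] [85.7 55.3] 63.5 z [47.1 48.1 50. ]
cur [654.5  77.9 158.2] jawyaw -80.4 down [-0.002 -0.    -1.   ] j [-0.7   0.66  0.82  1.61 -0.53  1.11 -1.14] t 9.65 w 1.0 F [-0.1 -0.5  0.4]
-> jaw 58.5 shift [  28.5 -198.8 -274.6] rot [-1.3888e+02 -1.1000e-01  5.0000e-02] dist 340
```

View pics/w3.png

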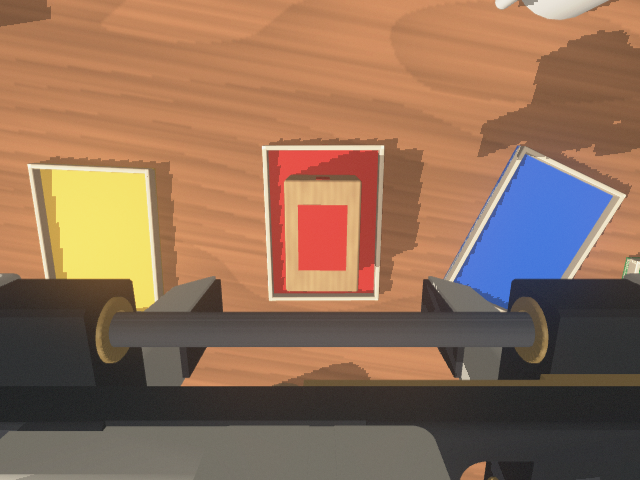

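send_rows([
  [[0,-12,-17,-8.4,0,0,100],[0,-25,-34,-16.8,0,0,100],[0,-37,-51,-25.2,0,0,100],[0,-50,-69,-33.6,0,0,100],[0,-62,-86,-42,0,0,100],[0,-75,-103,-50.4,0,0,100],[0,-87,-120,-58.8,0,0,100],[0,-99,-137,-67.2,0,0,100]],
])

```text
clock: 10.45
position: [0.5337, 0.1968, 0.1589]
ee_rot: [0.176, 1.564, -0.176]
force: [0.2, -0.5, -0.2]
width: 0.997
```

```bash
python3 - <<'E'
from h import *
plan(412.6,315.4,130,58.5)
E
```

```text
cur [533.7 196.8 158.9] jawyaw -12.8 down [-0. -0. -1.] j [-0.83  0.44  0.54  1.83 -0.27  0.95 -0.4 ] t 10.45 w 0.997 F [ 0.2 -0.5 -0.2]
-> jaw 58.5 shift [  28.9   88.7 -144.4] rot [-7.133e+01 -3.000e-02  1.000e-02] dist 172
```

send_rows([
  [[3,12,-19,-8.4,0,0,100],[7,25,-39,-16.8,0,0,100],[12,38,-59,-25.2,0,0,100],[18,51,-80,-33.6,0,0,100],[23,63,-103,-42,0,0,100],[28,75,-122,-50.4,0,0,100],[28,83,-134,-58.8,0,0,100],[28,87,-142,-67.2,0,0,100]],
])

```text
clock: 11.25
position: [0.4148, 0.3144, 0.1307]
ee_rot: [-0.741, 1.442, 0.742]
force: [-0.2, -0.9, 0.5]
width: 0.998
```

send_rows([
  [[0,0,0,-3.7,0,0,100],[0,0,0,-3.7,0,0,100],[0,0,0,-3.7,0,0,100],[0,0,0,-3.7,0,0,100],[0,0,0,-3.7,0,0,100],[0,0,0,-3.7,0,0,100],[0,0,0,-3.7,0,0,100],[0,0,0,-3.7,0,0,100]],
])

```text
clock: 12.05
position: [0.4161, 0.3135, 0.1313]
ee_rot: [-0.785, 1.424, 0.785]
force: [-0.5, -1.3, 0.0]
width: 1.001
```

```bash
python3 - <<'E'
from h import *
im,W=wlook("w4",0,0)
m=(W[...,2]>.034)&(W[...,2]<.048)&(np.hypot(W[...,0]-.4126,W[...,1]-.3154)<.075)
P=W[m]*1000; print(len(P),cv2.minAreaRect(P[:,:2].astype(np.float32)),P[:,2].mean())
plan(412.6,315.4,14,58.5)
E
```

```text
9568 ((412.7215270996094, 315.05780029296875), (50.582645416259766, 95.8904800415039), 57.668277740478516) 39.39290645159435
cur [416.1 313.5 131.2] jawyaw 57.7 down [ 0.  0. -1.] j [-0.9   0.37  0.19  1.95 -0.1   0.82  0.36] t 12.1 w 1.0 F [-0.3  0.   0.6]
-> jaw 58.5 shift [117.2   4.   -0.3] rot [-0.78  0.   -0.  ] dist 117
```

View pics/w4.png

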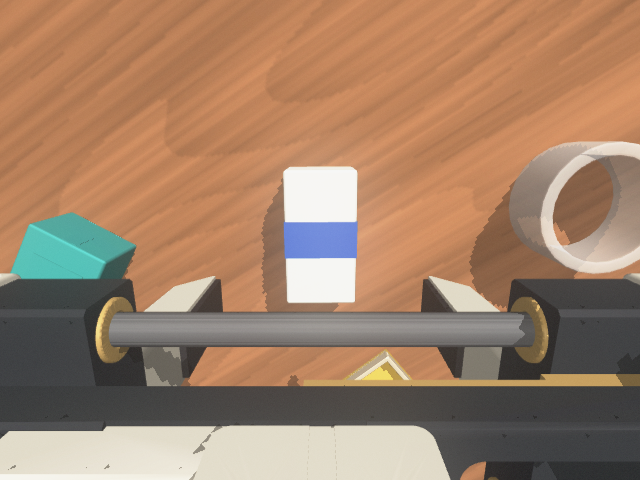

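send_rows([
  [[20,2,-0.2,-0.5,0,0,100],[50,4,-0.3,-0.5,0,0,100],[80,4,-0.3,-0.5,0,0,100],[102,4,-0.3,-0.5,0,0,100],[113,4,-0.3,-0.5,0,0,100],[117.2,4,-0.3,-0.5,0,0,100],[117.2,4,-0.3,-0.5,0,0,100],[117.2,4,-0.3,-0.5,0,0,100]],
])

```text
clock: 12.9
position: [0.4131, 0.3158, 0.0149]
ee_rot: [-0.791, 1.42, 0.792]
force: [0.2, 0.8, -0.8]
width: 0.997
```

send_rows([
  [[0,0,0,0,0,0,35],[0,0,0,0,0,0,35],[0,0,0,0,0,0,35],[0,0,0,0,0,0,35],[0,0,0,0,0,0,35],[0,0,0,0,0,0,35],[0,0,0,0,0,0,35],[0,0,0,0,0,0,35]],
], grip_force=20)

```text
clock: 13.7
position: [0.4125, 0.3154, 0.0141]
ee_rot: [-0.792, 1.422, 0.792]
force: [-0.3, -0.2, 1.8]
width: 0.543
```

```bash
python3 - <<'E'
from h import *
plan(412.6,315.4,14,58.2)
plan(671.3,-100.6,110,76)
E
```

```text
cur [412.5 315.4  14.1] jawyaw 58.2 down [-0.  0. -1.] j [-0.86  0.55  0.14  2.05 -0.14  0.55  0.4 ] t 13.7 w 0.543 F [-0.3 -0.2  1.8]
-> jaw 58.2 shift [ 0.1 -0.1  0.1] rot [ 0.03  0.   -0.  ] dist 0
cur [412.5 315.4  14.1] jawyaw 58.2 down [-0.  0. -1.] j [-0.86  0.55  0.14  2.05 -0.14  0.55  0.4 ] t 13.7 w 0.543 F [-0.3 -0.2  1.8]
-> jaw 76 shift [ -95.9 -439.  -217.4] rot [-17.77   0.    -0.  ] dist 499
```

send_rows([
  [[-15,0,0,0,0,0,35],[-45,0,0,0,0,0,35],[-75,-20,-10,-1,0,0,35],[-96,-53,-26,-3,0,0,35],[-96,-93,-46,-5,0,0,35],[-96,-133,-66,-7,0,0,35],[-96,-173,-86,-9,0,0,35],[-96,-213,-106,-11,0,0,35]],
])

```text
clock: 14.5
position: [0.5383, 0.1115, 0.1099]
ee_rot: [-0.939, 1.359, 0.94]
force: [0.5, 0.5, -2.3]
width: 0.544
```

send_rows([
  [[0,-29,-30,-1,0,0,35],[0,-58,-60,-2,0,0,35],[0,-87,-90,-3,0,0,35],[0,-116,-120,-4,0,0,35],[0,-140,-145,-5,0,0,35],[0,-150,-155,-6.8,0,0,35],[0,-150,-155,-6.8,0,0,35],[0,-150,-155,-6.8,0,0,35]],
])

```text
clock: 15.3
position: [0.6225, -0.0842, 0.1095]
ee_rot: [-1.026, 1.315, 1.028]
force: [0.3, 0.2, -0.6]
width: 0.546
```

```bash
python3 - <<'E'
from h import *
plan(671.3,-100.6,110,76)
E
```

```text
cur [622.5 -84.2 109.5] jawyaw 76.0 down [-0.001  0.001 -1.   ] j [-0.06  0.55  0.16  1.7  -0.11  0.89  1.47] t 15.3 w 0.546 F [ 0.3  0.2 -0.6]
-> jaw 76 shift [ -0.6 -51.3  -4.1] rot [-0.02  0.03 -0.07] dist 51
```

send_rows([
  [[0,-20,-2,0,0,0,35],[10,-42,-3,0,0,0,35],[30,-51,-4,0,0,0,35],[50,-51,-4,0,0,0,35],[65,-51,-4,0,0,0,35],[74,-51,-4,0,0,0,35],[79,-51,-4,0,0,0,35],[79,-51,-4,0,0,0,35]],
])

```text
clock: 16.1
position: [0.6713, -0.1007, 0.0308]
ee_rot: [-1.028, 1.315, 1.028]
force: [-0.3, -0.6, -1.3]
width: 0.54
```

```bash
python3 - <<'E'
from h import *
plan(671.3,-100.6,18.1,76)
im,W=wlook("w5",0,0)
for r in finder.regions_of("wrist","tray_blue")[:2]:
        P=W[r["region"]]; P=P[~np.isnan(P[:,0])]*1000
        rc=cv2.minAreaRect(P[P[:,2]<20][:,:2].astype(np.float32));print(r["confidence"],rc); print(cv2.boxPoints(rc))
c=np.array([671.3,-100.6]);a=np.radians(-14);u=np.array([np.cos(a),np.sin(a)]);v=np.array([-u[1],u[0]]);print([np.round(c+67*u+s*49*v,1) for s in(-1,1)])
E
```

```text
cur [ 671.3 -100.7   30.8] jawyaw 76.0 down [-0.001  0.    -1.   ] j [-0.02  0.72  0.14  1.62 -0.13  0.82  1.5 ] t 16.1 w 0.54 F [-0.3 -0.6 -1.3]
-> jaw 76 shift [12.7  0.   0.1] rot [ 0.05  0.   -0.04] dist 13
0.61 ((669.1910400390625, -100.52978515625), (105.06544494628906, 129.89419555664062), 76.0706558227539)
[[ 593.5079  -135.8833 ]
 [ 719.58234 -167.1521 ]
 [ 744.8742   -65.17627]
 [ 618.79974  -33.90747]]
0.58 ((659.0938720703125, 51.327247619628906), (20.049863815307617, 88.88758087158203), 88.50122833251953)
[[614.4031    42.468193]
 [703.26025   40.143295]
 [703.78467   60.186302]
 [614.9275    62.5112  ]]
[array([ 724.5, -164.4]), array([748.2, -69.3])]
```

View pics/w5.png

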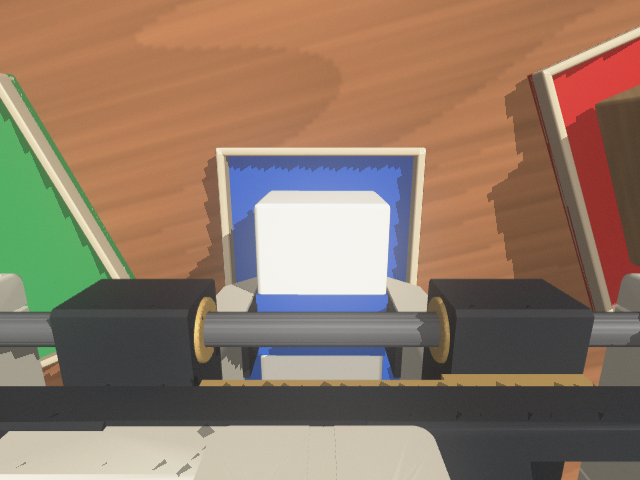

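send_rows([
  [[5,0,0,0,0,0,35],[9,0,0,0,0,0,35],[12,0,0,0,0,0,35],[13.2,0,0,0,0,0,35],[13.4,0,0,0,0,0,35],[13.4,0,0,0,0,0,35],[13.4,0,0,0,0,0,35],[13.4,0,0,0,0,0,35]],
])

```text
clock: 17.0
position: [0.6714, -0.1012, 0.0181]
ee_rot: [-1.027, 1.315, 1.028]
force: [-2.8, 1.2, 5.6]
width: 0.544
```

send_rows([
  [[-0.3,0,0,0,0,0,65],[-0.3,0,0,0,0,0,75],[-0.3,0,0,0,0,0,90],[-0.3,0,0,0,0,0,100],[-0.3,0,0,0,0,0,100],[-10,0,0,0,0,0,100],[-35,0,0,0,0,0,100],[-70,0,0,0,0,0,100]],
])

```text
clock: 17.8
position: [0.6704, -0.101, 0.0873]
ee_rot: [-1.026, 1.317, 1.03]
force: [-0.4, 0.9, 0.4]
width: 1.001
```

send_rows([
  [[-30,0,0,0,0,0,100],[-60,0,0,0,0,0,100],[-75,0,0,0,0,0,100],[-80,0,0,0,0,0,100],[-80,0,0,0,0,0,100],[-80,0,0,0,0,0,100],[-80,0,0,0,0,0,100],[-80,0,0,0,0,0,100]],
])

```text
clock: 18.6
position: [0.6711, -0.1012, 0.1663]
ee_rot: [-1.027, 1.316, 1.029]
force: [-0.8, 0.5, 0.0]
width: 1.002
```

```bash
python3 - <<'E'
from h import *
im,W=wlook("w6",0,0)
m=(W[...,2]>.038)&(W[...,2]<.052)&(np.hypot(W[...,0]-.671,W[...,1]+.1)<.07)
P=W[m]*1000; print(len(P),cv2.minAreaRect(P[:,:2].astype(np.float32)),P[:,2].mean())
top("s6",[("mailer_blue",40,55),("tray_blue",-5,20)],"side")
plan(465.7,83.7,130,10)
plan(465.7,83.7,130,55)
E
```

```text
7616 ((671.6692504882812, -101.14645385742188), (50.652374267578125, 95.09076690673828), 76.24781036376953) 43.38342475350494
side mailer_blue 0.56 [671.3 -99.8] [53.9 97.5] 76.2 z [42.2 45.1 47.6]
side tray_blue 0.98 [ 670.5 -100. ] [108.2 141.1] 72.4 z [ 2.2  6.  14.1]
cur [ 671.5 -101.2  167.2] jawyaw 76.0 down [-0.001  0.    -1.   ] j [-0.04  0.57  0.17  1.51 -0.11  1.07  1.49] t 18.8 w 1.0 F [ 0.5  0.5 -0.8]
-> jaw 10 shift [ 37.4 244.3 129.8] rot [ 6.603e+01 -2.000e-02 -2.000e-02] dist 279
cur [ 671.5 -101.2  167.2] jawyaw 76.0 down [-0.001  0.    -1.   ] j [-0.04  0.57  0.17  1.51 -0.11  1.07  1.49] t 18.8 w 1.0 F [ 0.5  0.5 -0.8]
-> jaw 55 shift [ 37.4 244.3 129.8] rot [ 2.103e+01 -1.000e-02 -3.000e-02] dist 279
```

View pics/w6.png

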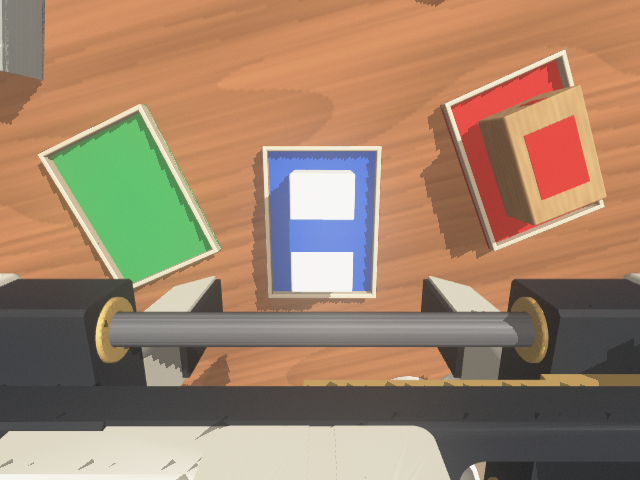

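send_rows([
  [[4,30,16,3,0,0,100],[9,68,36,6,0,0,100],[14,108,57,9,0,0,100],[20,148,78,12,0,0,100],[26,188,100,15,0,0,100],[32,222,118,18,0,0,100],[37,240,128,21,0,0,100],[37,244.3,129.8,21,0,0,100]],
])

```text
clock: 19.6
position: [0.4637, 0.0857, 0.1303]
ee_rot: [-0.75, 1.438, 0.752]
force: [1.3, 0.1, 0.7]
width: 1.002
```

```bash
python3 - <<'E'
from h import *
im,W=wlook("w7",0,0)
m=(W[...,2]>.044)&(W[...,2]<.056)&(np.hypot(W[...,0]-.4657,W[...,1]-.0837)<.04)
P=W[m]*1000; print(len(P),cv2.minEnclosingCircle(P[:,:2].astype(np.float32)),P[:,2].mean())
plan(465.7,83.7,18,55)
E
```

```text
5053 ((466.8170471191406, 82.40481567382812), 27.548242568969727) 49.73769236030936
cur [464.6  85.  130.7] jawyaw 55.2 down [-0.001  0.    -1.   ] j [-0.46  0.3   0.21  2.07 -0.09  0.78  0.77] t 19.65 w 1.0 F [-0.7  0.   0. ]
-> jaw 55 shift [112.7  -1.7  -0.5] rot [ 0.22 -0.   -0.04] dist 113
```

View pics/w7.png

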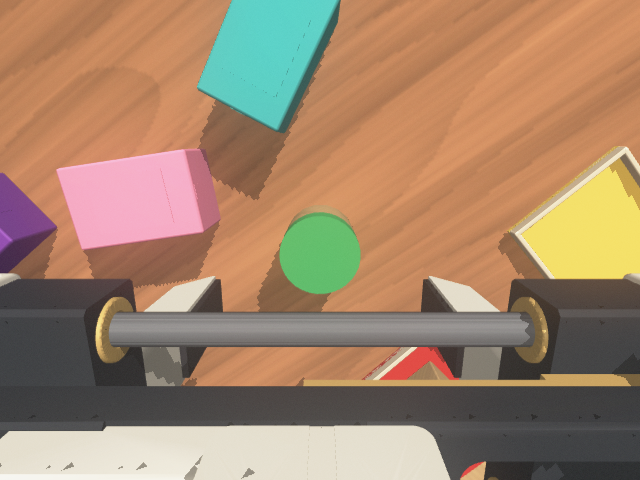

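send_rows([
  [[15,-2.4,-0.6,-6,0,0,100],[45,-2.4,-0.6,-10,0,0,100],[78,-2.4,-0.6,-10,0,0,100],[98,-2.4,-0.6,-10,0,0,100],[109,-2.4,-0.6,-10,0,0,100],[112.7,-2.4,-0.6,-10,0,0,100],[112.7,-2.4,-0.6,-10,0,0,100],[112.7,-2.4,-0.6,-10,0,0,100]],
])

```text
clock: 20.45
position: [0.4684, 0.0819, 0.0188]
ee_rot: [-0.883, 1.383, 0.882]
force: [-0.3, 0.7, -0.1]
width: 0.998
```

send_rows([
  [[0,0,0,0,0,0,40],[0,0,0,0,0,0,40],[0,0,0,0,0,0,40],[0,0,0,0,0,0,40],[0,0,0,0,0,0,40],[0,0,0,0,0,0,40],[0,0,0,0,0,0,40],[0,0,0,0,0,0,40]],
], grip_force=20)

```text
clock: 21.25
position: [0.4675, 0.0819, 0.018]
ee_rot: [-0.882, 1.384, 0.882]
force: [-0.2, -0.9, 2.3]
width: 0.585
```

```bash
python3 - <<'E'
from h import *
plan(466.2,83.1,18,65)
plan(613,-253.3,120,65)
E
```

```text
cur [467.5  81.9  18. ] jawyaw 65.0 down [ 0.  0. -1.] j [-0.38  0.5   0.13  2.15 -0.13  0.5   0.97] t 21.25 w 0.585 F [-0.2 -0.9  2.3]
-> jaw 65 shift [-0.   1.7  0.5] rot [ 0.03  0.   -0.  ] dist 2
cur [467.5  81.9  18. ] jawyaw 65.0 down [ 0.  0. -1.] j [-0.38  0.5   0.13  2.15 -0.13  0.5   0.97] t 21.25 w 0.585 F [-0.2 -0.9  2.3]
-> jaw 65 shift [-102.  -273.4 -242.4] rot [ 0.03  0.   -0.  ] dist 379
```

send_rows([
  [[-15,0,0,0,0,0,40],[-45,0,0,0,0,0,40],[-80,-20,-18,0,0,0,40],[-102,-50,-44,0,0,0,40],[-102,-82,-73,0,0,0,40],[-102,-114,-101,0,0,0,40],[-102,-146,-130,0,0,0,40],[-102,-178,-158,0,0,0,40]],
])

```text
clock: 22.05
position: [0.5623, -0.1383, 0.1197]
ee_rot: [-0.882, 1.385, 0.883]
force: [-0.2, 1.0, -0.7]
width: 0.585
```

send_rows([
  [[0,-32,-28,0,0,0,40],[0,-62,-55,0,0,0,40],[0,-84,-75,0,0,0,40],[0,-95.4,-84,0,0,0,40],[20,-96,-84.5,0,0,0,40],[45,-96,-84.5,0,0,0,40],[65,-96,-84.5,0,0,0,40],[80,-96,-84.5,0,0,0,40]],
])

```text
clock: 22.85
position: [0.6125, -0.2533, 0.0379]
ee_rot: [-0.881, 1.386, 0.884]
force: [-0.2, 0.5, -0.3]
width: 0.583
```

```bash
python3 - <<'E'
from h import *
plan(614.5,-254,22,65)
im,W=wlook("w8",0,0)
E
```

```text
cur [ 612.5 -253.3   37.9] jawyaw 65.0 down [-0.002  0.001 -1.   ] j [ 0.19  0.69  0.2   1.66 -0.17  0.81  1.59] t 22.85 w 0.583 F [-0.2  0.5 -0.3]
-> jaw 65 shift [15.9 -2.1  0.2] rot [ 0.02 -0.01 -0.13] dist 16
```

View pics/w8.png

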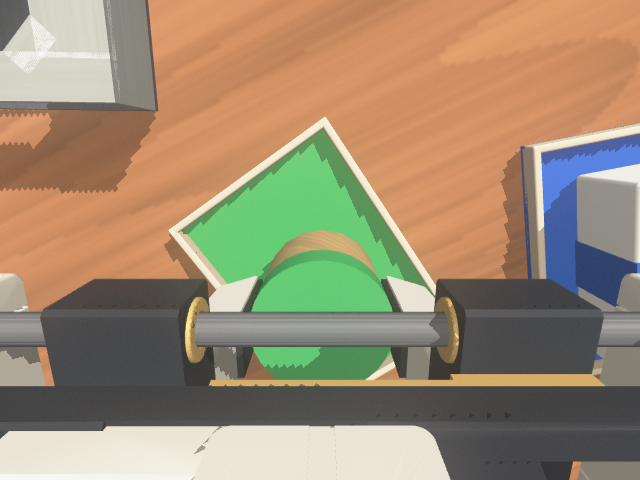

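send_rows([
  [[5,-1.5,0.2,0,0,-0.1,40],[10,-2.1,0.2,0,0,-0.1,40],[13,-2.1,0.2,0,0,-0.1,40],[15,-2.1,0.2,0,0,-0.1,40],[16,-2.1,0.2,0,0,-0.1,40],[16.3,-2.1,0.2,0,0,-0.1,40],[16.3,-2.1,0.2,0,0,-0.1,40],[16.3,-2.1,0.2,0,0,-0.1,40]],
])

```text
clock: 23.7
position: [0.6156, -0.2544, 0.0238]
ee_rot: [-0.884, 1.383, 0.881]
force: [0.5, 0.1, -1.6]
width: 0.582
```

send_rows([
  [[-0.2,0,0,0,0,0,65],[-0.2,0,0,0,0,0,75],[-0.2,0,0,0,0,0,90],[-0.2,0,0,0,0,0,100],[-0.2,0,0,0,0,0,100],[-10,0,0,0,0,0,100],[-35,0,0,0,0,0,100],[-70,0,0,0,0,0,100]],
])

```text
clock: 24.5
position: [0.6142, -0.2538, 0.0934]
ee_rot: [-0.882, 1.386, 0.883]
force: [1.5, -0.5, 0.5]
width: 1.003
```

send_rows([
  [[-30,0,0,0,0,0,100],[-60,0,0,0,0,0,100],[-75,0,0,0,0,0,100],[-80,0,0,0,0,0,100],[-80,0,0,0,0,0,100],[-80,0,0,0,0,0,100],[-80,0,0,0,0,0,100],[-80,0,0,0,0,0,100]],
])

```text
clock: 25.3
position: [0.6147, -0.254, 0.1724]
ee_rot: [-0.883, 1.385, 0.883]
force: [-0.9, 0.5, 0.2]
width: 0.999
```

```bash
python3 - <<'E'
from h import *
im,W=wlook("w9",0,0)
m=(W[...,2]>.047)&(W[...,2]<.06)&(np.hypot(W[...,0]-.613,W[...,1]+.2533)<.04)
P=W[m]*1000; print(len(P),cv2.minEnclosingCircle(P[:,:2].astype(np.float32)),P[:,2].mean())
top("s9",[("tub_green",47,62),("pod_yellow",70,90)],"side")
plan(391.2,-292.8,150,-25.6)
plan(391.2,-292.8,150,64.4)
E
```

```text
3901 ((615.1656494140625, -253.67877197265625), 27.420650482177734) 53.70681839837016
side tub_green 0.97 [ 614.5 -251.8] [55.6 53.4] 54.1 z [51.4 55.2 57.7]
side pod_yellow 0.72 [ 392.5 -292.7] [53.7 51.8] 63.3 z [75.5 78.6 80.7]
cur [ 615.2 -254.2  173.2] jawyaw 65.0 down [ 0.001 -0.001 -1.   ] j [ 0.16  0.55  0.23  1.54 -0.14  1.07  1.56] t 25.5 w 1.003 F [-0.2 -0.   0. ]
-> jaw -25.6 shift [  23.   186.8 -129.5] rot [9.063e+01 6.000e-02 6.000e-02] dist 228
cur [ 615.2 -254.2  173.2] jawyaw 65.0 down [ 0.001 -0.001 -1.   ] j [ 0.16  0.55  0.23  1.54 -0.14  1.07  1.56] t 25.5 w 1.003 F [-0.2 -0.   0. ]
-> jaw -115.6 shift [  23.   186.8 -129.5] rot [-1.7937e+02 -1.1000e-01 -0.0000e+00] dist 228
```

View pics/w9.png

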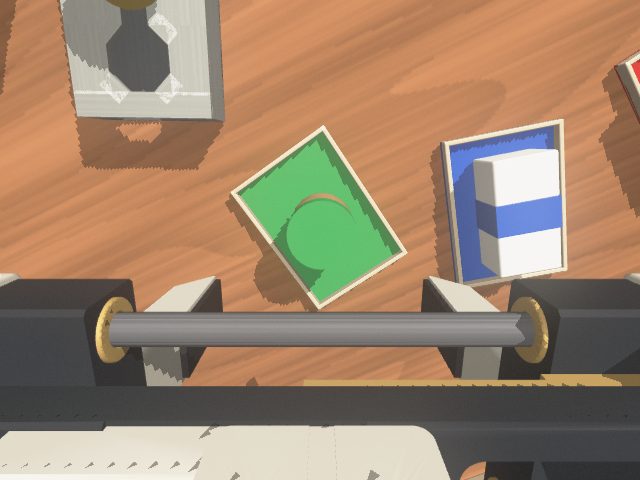

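```bash
python3 - <<'E'
from h import *
K,T,c=cal("wrist")
q=np.array([onplane(K,T,u,v,.012)[:2]*1000 for u,v in[(323,127),(406,253),(319,307),(232,192)]]); print(q.round(1),q.mean(0).round(1))
q=np.array([onplane(K,T,u,v,.012)[:2]*1000 for u,v in[(563,121),(567,270),(458,287),(441,143)]]); print(q.round(1),q.mean(0).round(1))
E
```

```text
[[ 542.6 -218.8]
 [ 672.  -196.8]
 [ 686.8 -289.8]
 [ 558.1 -312.1]] [ 614.9 -254.4]
[[ 621.1  -38.9]
 [ 748.6  -70.2]
 [ 722.6 -165.4]
 [ 595.4 -135.4]] [ 671.9 -102.5]
```

send_rows([
  [[0,15,-10,8.4,0,0,100],[0,40,-28,16.8,0,0,100],[0,65,-45,25.2,0,0,100],[5,90,-62,33.6,0,0,100],[10,115,-80,42,0,0,100],[15,140,-97,50.4,0,0,100],[20,160,-111,58.8,0,0,100],[23,178,-123,67.2,0,0,100]],
])

```text
clock: 26.3
position: [0.4005, -0.2908, 0.1502]
ee_rot: [0.035, 1.569, -0.035]
force: [0.0, -0.7, -0.2]
width: 0.999
```

```bash
python3 - <<'E'
from h import *
plan(391.2,-292.8,150,-25.6)
E
```

```text
cur [ 400.5 -290.8  150.2] jawyaw -2.6 down [ 0.002 -0.    -1.   ] j [ 0.09  0.33  0.56  2.02 -0.23  0.85  0.73] t 26.3 w 0.999 F [ 0.  -0.7 -0.2]
-> jaw -25.6 shift [ 0.1 -2.4 -9.2] rot [23.04  0.1   0.  ] dist 10
```

send_rows([
  [[0,-1,-3,8,0,0,100],[0,-2,-6,16,0,0,100],[0,-2.4,-9,23,0,0,100],[0,-2.4,-9,23,0,0,100],[0,-2.4,-9,23,0,0,100],[0,-2.4,-9,23,0,0,100],[0,-2.4,-9,23,0,0,100],[0,-2.4,-9,23,0,0,100]],
])

```text
clock: 27.1
position: [0.393, -0.2927, 0.1503]
ee_rot: [0.343, 1.542, -0.344]
force: [0.5, 0.5, 0.2]
width: 1.003
```

```bash
python3 - <<'E'
from h import *
im,W=wlook("w10",0,0)
m=(W[...,2]>.072)&(W[...,2]<.084)&(np.hypot(W[...,0]-.3915,W[...,1]+.2928)<.04)
P=W[m]*1000; print(len(P),cv2.minEnclosingCircle(P[:,:2].astype(np.float32)),P[:,2].mean())
m=(W[...,2]>.036)&(W[...,2]<.044)&(np.hypot(W[...,0]-.415,W[...,1]+.3)<.1)
P=W[m]*1000; print(len(P),cv2.minAreaRect(P[:,:2].astype(np.float32)),P[:,2].mean())
plan(391.5,-292.9,46,-25.6)
E
```

```text
5059 ((392.8033447265625, -294.414794921875), 26.95314598083496) 77.1818231417278
14865 ((418.1904602050781, -307.1546630859375), (100.66902160644531, 138.43099975585938), 64.26410675048828) 39.24516676207389
cur [ 393.  -292.7  150.3] jawyaw -25.1 down [ 0.002 -0.001 -1.   ] j [ 0.02  0.34  0.66  2.03 -0.28  0.85  0.4 ] t 27.15 w 1.0 F [-1.  -0.9  0.6]
-> jaw -25.6 shift [104.3  -0.8  -1.4] rot [ 0.47  0.1  -0.01] dist 104
```

View pics/w10.png

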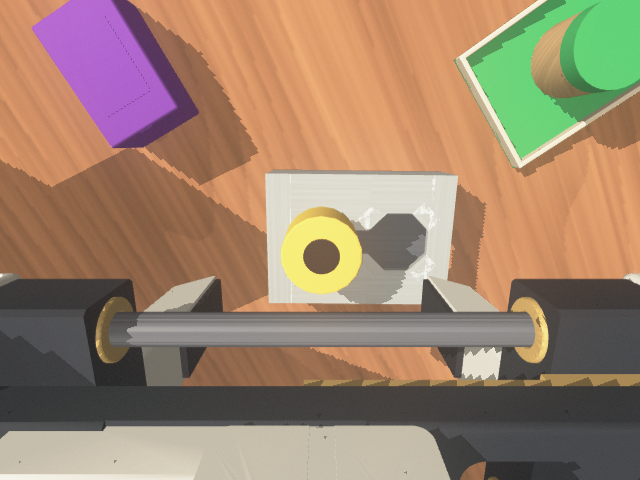

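send_rows([
  [[15,-1.2,-0.5,0.5,0.1,0,100],[40,-1.2,-0.5,0.5,0.1,0,100],[70,-1.2,-0.5,0.5,0.1,0,100],[90,-1.2,-0.5,0.5,0.1,0,100],[100,-1.2,-0.5,0.5,0.1,0,100],[104,-1.2,-0.5,0.5,0.1,0,100],[104,-1.2,-0.5,0.5,0.1,0,100],[104,-1.2,-0.5,0.5,0.1,0,100]],
])

```text
clock: 27.95
position: [0.3927, -0.294, 0.0471]
ee_rot: [0.351, 1.541, -0.351]
force: [-0.7, 0.3, -0.1]
width: 0.999
```

send_rows([
  [[0,0,0,0,0,0,40],[0,0,0,0,0,0,40],[0,0,0,0,0,0,40],[0,0,0,0,0,0,40],[0,0,0,0,0,0,40],[0,0,0,0,0,0,40],[0,0,0,0,0,0,40],[0,0,0,0,0,0,40]],
], grip_force=15)

```text
clock: 28.75
position: [0.3922, -0.2936, 0.0463]
ee_rot: [0.351, 1.542, -0.351]
force: [0.4, 0.3, 2.0]
width: 0.583
```

```bash
python3 - <<'E'
from h import *
im,W=wlook("w11",0,0)
plan(392+57*.901,-293.6-57*.434,49,-25.7)
E
```

```text
cur [ 392.2 -293.6   46.3] jawyaw -25.7 down [ 0.  0. -1.] j [ 0.13  0.51  0.54  2.12 -0.44  0.62  0.54] t 28.8 w 0.587 F [0.1 0.4 2.2]
-> jaw -25.7 shift [-2.7 -0.1 56.8] rot [ 0.03  0.01 -0.01] dist 57
```

View pics/w11.png

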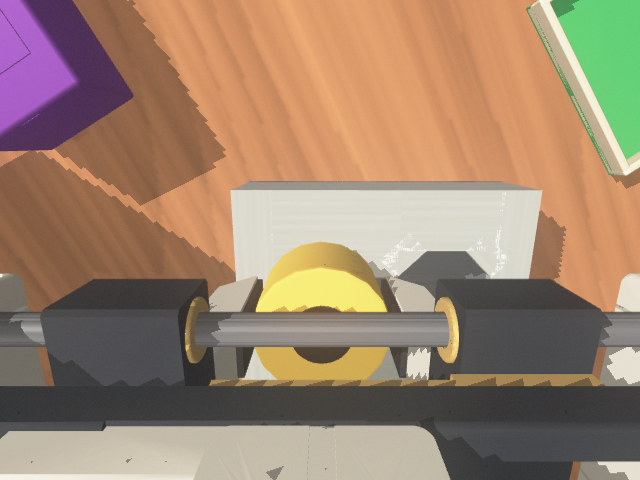

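send_rows([
  [[-1.5,0,0,0,0,0,40],[-3,0,0,0,0,0,40],[-3,0,5,0,0,0,40],[-3,0,12,0,0,0,40],[-3,0,19,0,0,0,40],[-3,0,25,0,0,0,40],[-3,0,28,0,0,0,40],[-3,0,28,0,0,0,40]],
])

```text
clock: 29.6
position: [0.4178, -0.306, 0.0492]
ee_rot: [0.351, 1.542, -0.351]
force: [-0.2, -0.5, -1.4]
width: 0.587
```

```bash
python3 - <<'E'
from h import *
plan(392.2+57*.901,-293.6-57*.434,49,-25.7)
E
```

```text
cur [ 417.8 -306.    49.2] jawyaw -25.7 down [ 0. -0. -1.] j [ 0.14  0.54  0.54  2.05 -0.44  0.67  0.52] t 29.6 w 0.587 F [-0.2 -0.5 -1.4]
-> jaw -25.7 shift [ 0.2  0.  28.5] rot [0.04 0.01 0.01] dist 29
```

Sliding freely, with forces staying low. I'll finish the slide next.

send_rows([
  [[0,0,5,0,0,0,40],[0,0,12,0,0,0,40],[0,0,19,0,0,0,40],[0,0,25,0,0,0,40],[0,0,28,0,0,0,40],[0,0,28.5,0,0,0,40],[0,0,28.5,0,0,0,40],[0,0,28.5,0,0,0,40]],
])

```text
clock: 30.4
position: [0.4427, -0.318, 0.0492]
ee_rot: [0.352, 1.542, -0.351]
force: [0.5, 0.1, -1.3]
width: 0.588
```

```bash
python3 - <<'E'
from h import *
im,W=wlook("w12",0,0)
top("t12",[],"side"); 
plan(392.2+57*.901,-293.6-57*.434,49,-25.7)
E
python3 -c "
import cv2
im=cv2.imread('pics/t12.png')[380:480,280:460];cv2.imwrite('pics/c12.png',cv2.resize(im,None,fx=4,fy=4,interpolation=cv2.INTER_CUBIC))"
```

```text
cur [ 442.8 -318.    49.3] jawyaw -25.7 down [-0.  0. -1.] j [ 0.14  0.57  0.54  1.98 -0.44  0.7   0.51] t 30.5 w 0.584 F [-0.3 -0.1 -1.6]
-> jaw -25.7 shift [ 0.3 -0.   0.8] rot [ 0.02 -0.01 -0.01] dist 1
```

View pics/c12.png

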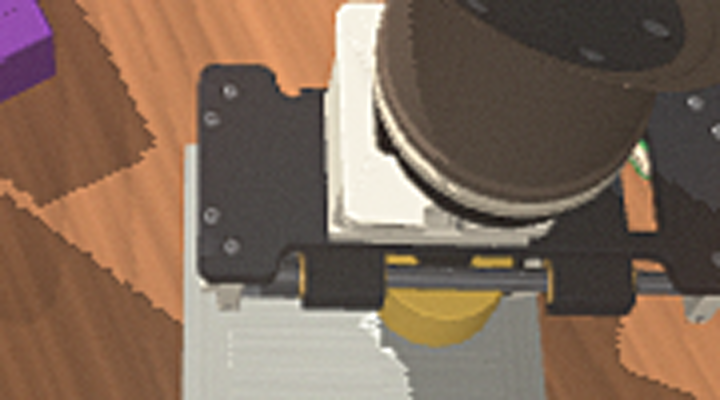

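View pics/w12.png

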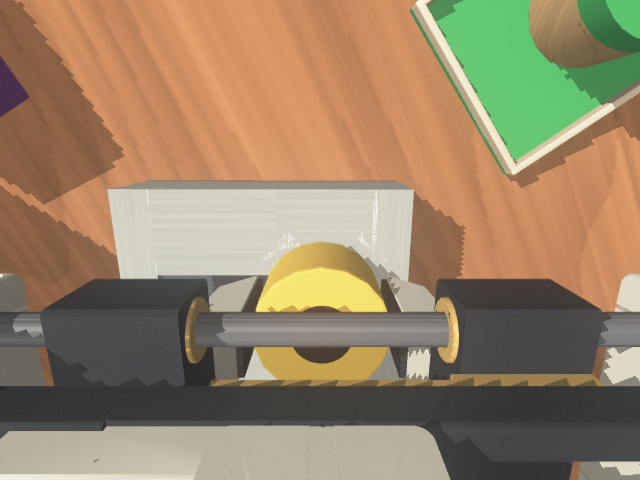

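send_rows([
  [[0,0,0.7,0,0,0,40],[-2,0,0.7,0,0,0,40],[-4,0,0.7,0,0,0,40],[-6,0,0.7,0,0,0,40],[-8,0,0.7,0,0,0,40],[-10,0,0.7,0,0,0,40],[-11,0,0.7,0,0,0,40],[-11,0,0.7,0,0,0,40]],
])

```text
clock: 31.3
position: [0.4438, -0.3184, 0.0605]
ee_rot: [0.351, 1.542, -0.351]
force: [0.1, 0.7, -2.0]
width: 0.583
```

send_rows([
  [[-5,0,0,0,0,0,40],[-12,0,0,0,0,0,40],[-20,0,0,0,0,0,40],[-35,0,0,0,0,0,40],[-55,0,0,0,0,0,40],[-75,0,0,0,0,0,40],[-85,0,0,0,0,0,40],[-90,0,0,0,0,0,40]],
])

```text
clock: 32.1
position: [0.4441, -0.3186, 0.1515]
ee_rot: [0.351, 1.54, -0.351]
force: [0.3, -0.4, -2.0]
width: 0.581
```

```bash
python3 - <<'E'
from h import *
im,W=wlook("w13",0,0)
plan(606.5,265.4,150,30)
E
```

```text
cur [ 444.2 -318.6  151.5] jawyaw -25.7 down [ 0.002 -0.    -1.   ] j [ 0.06  0.43  0.64  1.9  -0.32  0.91  0.41] t 32.15 w 0.583 F [ 0.5 -0.5 -0.4]
-> jaw 30 shift [   1.5  596.7 -106.5] rot [-5.566e+01  9.000e-02  3.000e-02] dist 606
```

View pics/w13.png

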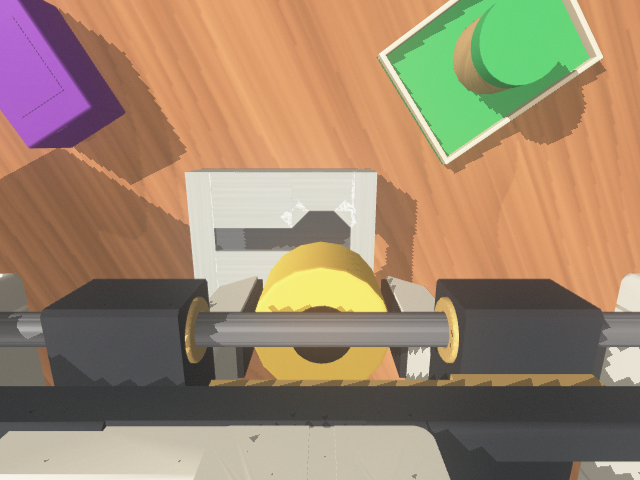

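send_rows([
  [[0,20,-4,-3,0,0,40],[0,55,-10,-7,0,0,40],[0,95,-17,-11,0,0,40],[0,138,-25,-15,0,0,40],[0,180,-32,-19,0,0,40],[0,222,-40,-23,0,0,40],[0,264,-47,-27,0,0,40],[0,306,-55,-31,0,0,40]],
])

```text
clock: 32.95
position: [0.5265, -0.017, 0.1496]
ee_rot: [-0.075, 1.57, 0.075]
force: [0.6, -0.7, -2.1]
width: 0.585
```

```bash
python3 - <<'E'
from h import *
plan(606.5,265.4,150,30)
E
```

```text
cur [526.5 -17.  149.6] jawyaw 5.5 down [-0.001 -0.    -1.   ] j [-0.42  0.38  0.46  1.94 -0.21  0.88  0.25] t 32.95 w 0.585 F [ 0.6 -0.7 -2.1]
-> jaw 30 shift [ -0.4 273.4 106.7] rot [-2.45e+01 -5.00e-02 -2.00e-02] dist 293
```

send_rows([
  [[0,39,15,-4,0,0,40],[0,78,30,-8,0,0,40],[0,117,46,-12,0,0,40],[0,156,61,-16,0,0,40],[0,195,76,-19,0,0,40],[0,230,90,-22,0,0,40],[0,255,99,-24,0,0,40],[0,268,104,-24.5,0,0,40]],
])

```text
clock: 33.75
position: [0.6046, 0.2609, 0.1489]
ee_rot: [-0.411, 1.533, 0.412]
force: [0.3, -0.7, -2.1]
width: 0.583
```

send_rows([
  [[0,0,0,0,0,0,40],[10,0,0,0,0,0,40],[30,0,0,0,0,0,40],[55,0,0,0,0,0,40],[75,0,0,0,0,0,40],[85,0,0,0,0,0,40],[90,0,0,0,0,0,40],[90,0,0,0,0,0,40]],
])

```text
clock: 34.55
position: [0.6053, 0.2567, 0.0601]
ee_rot: [-0.407, 1.533, 0.407]
force: [-0.1, -0.3, -2.0]
width: 0.588
```

```bash
python3 - <<'E'
from h import *
im,W=wlook("w14",0,0)
plan(606.5,265.4,28.3,30)
E
```

```text
cur [605.7 257.2  60.8] jawyaw 29.8 down [ 0.001  0.    -1.   ] j [-0.66  0.66  0.28  1.67 -0.23  0.84  0.23] t 34.6 w 0.586 F [ 0.5 -0.1 -1. ]
-> jaw 30 shift [32.5  6.8  4.7] rot [-0.22  0.03  0.02] dist 34
```

View pics/w14.png

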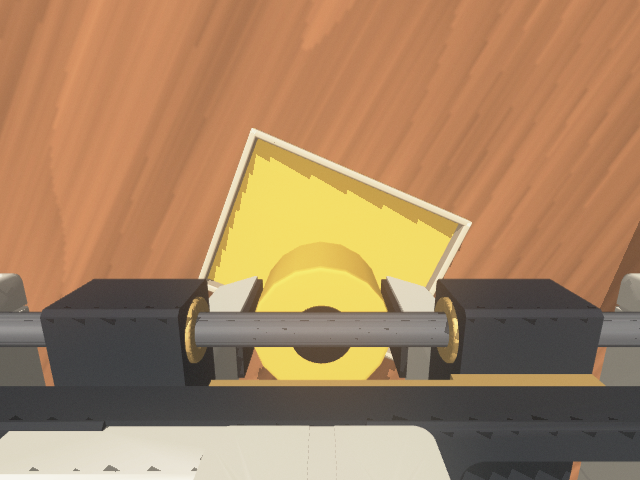

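send_rows([
  [[5,4,3,-0.2,0,0,40],[12,6.8,4.7,-0.2,0,0,40],[20,6.8,4.7,-0.2,0,0,40],[26,6.8,4.7,-0.2,0,0,40],[29,6.8,4.7,-0.2,0,0,40],[30,6.8,4.7,-0.2,0,0,40],[30,6.8,4.7,-0.2,0,0,40],[30,6.8,4.7,-0.2,0,0,40]],
])

```text
clock: 35.4
position: [0.6063, 0.2659, 0.0306]
ee_rot: [-0.411, 1.531, 0.411]
force: [0.6, 0.4, -1.6]
width: 0.583
```

```bash
python3 - <<'E'
from h import *
plan(606.5,265.4,28.3,30)
E
```

```text
cur [606.3 265.9  30.6] jawyaw 30.0 down [ 0.  0. -1.] j [-0.66  0.7   0.26  1.68 -0.24  0.79  0.23] t 35.4 w 0.583 F [ 0.6  0.4 -1.6]
-> jaw 30 shift [ 2.3 -0.6 -0.1] rot [0.02 0.03 0.  ] dist 2
```

send_rows([
  [[0.8,-0.5,0,0,0,0,40],[1.6,-0.5,0,0,0,0,40],[2.3,-0.5,0,0,0,0,40],[2.6,-0.5,0,0,0,0,40],[2.6,-0.5,0,0,0,0,40],[2.6,-0.5,0,0,0,0,40],[2.6,-0.5,0,0,0,0,40],[2.6,-0.5,0,0,0,0,40]],
])

```text
clock: 36.2
position: [0.6064, 0.2655, 0.0284]
ee_rot: [-0.41, 1.531, 0.411]
force: [-2.2, -0.7, 5.3]
width: 0.588
```

Contact at the expected height (5 N up). I'll release it.

send_rows([
  [[-0.2,0,0,0,0,0,65],[-0.2,0,0,0,0,0,75],[-0.2,0,0,0,0,0,90],[-0.2,0,0,0,0,0,100],[-0.2,0,0,0,0,0,100],[-0.2,0,0,0,0,0,100],[-10,0,0,0,0,0,100],[-30,0,0,0,0,0,100]],
])

```text
clock: 37.0
position: [0.6052, 0.265, 0.0571]
ee_rot: [-0.411, 1.534, 0.41]
force: [-0.1, -0.3, 1.2]
width: 0.998
```

send_rows([
  [[-30,0,0,0,0,0,100],[-65,0,0,0,0,0,100],[-100,0,0,0,0,0,100],[-115,0,0,0,0,0,100],[-120,0,0,0,0,0,100],[-120,0,0,0,0,0,100],[-120,0,0,0,0,0,100],[-120,0,0,0,0,0,100]],
])

```text
clock: 37.8
position: [0.6054, 0.2652, 0.176]
ee_rot: [-0.411, 1.534, 0.41]
force: [-0.4, 0.0, 0.1]
width: 1.002
```

```bash
python3 - <<'E'
from h import *
im,W=wlook("w15",0,0)
m=(W[...,2]>.05)&(W[...,2]<.07)&(np.hypot(W[...,0]-.6065,W[...,1]-.2654)<.04)
P=W[m]*1000; print(len(P),cv2.minEnclosingCircle(P[:,:2].astype(np.float32)),P[:,2].mean())
plan(400,330,200,30)
E
```

```text
3761 ((607.2578125, 264.7269287109375), 26.947677612304688) 59.17931334567862
cur [605.6 265.2 176.2] jawyaw 30.0 down [-0.002 -0.001 -1.   ] j [-0.7   0.55  0.32  1.56 -0.18  1.07  0.19] t 37.85 w 0.998 F [-0.6  0.2 -0.2]
-> jaw 30 shift [ -23.5  159.  -145.6] rot [ 0.03 -0.14 -0.  ] dist 217
```

View pics/w15.png

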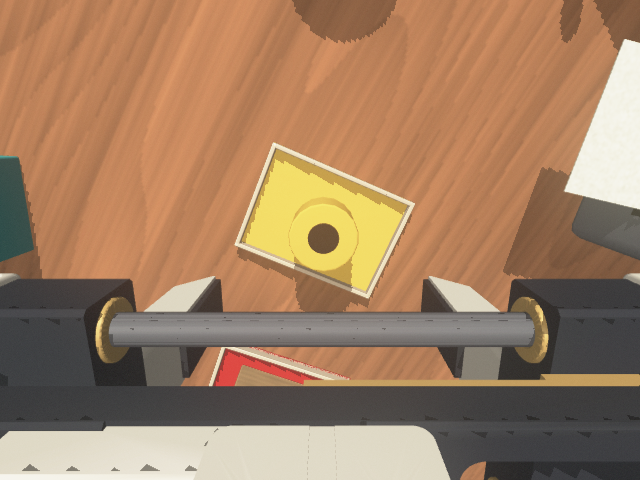

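send_rows([
  [[-5,20,-18,0,0,0,100],[-10,45,-41,0,0,0,100],[-15,70,-64,0,0,0,100],[-20,95,-87,0,0,0,100],[-23,120,-110,0,0,0,100],[-23,140,-128,0,0,0,100],[-23,155,-142,0,0,0,100],[-23,159,-145,0,0,0,100]],
])

```text
clock: 38.65
position: [0.3986, 0.3314, 0.2001]
ee_rot: [-0.413, 1.533, 0.413]
force: [0.8, -0.7, 0.1]
width: 0.999
```

```bash
python3 - <<'E'
from h import *
for cam in("top","side"):
    im,W=top("f_"+cam,[("tape_roll",40,50)],cam)
    for t,c,lo,hi in[("carton",(655.5,77.9),46,58),("mailer",(671.3,-100.6),40,52),("tub",(613,-253.3),50,60),("pod",(606.5,265.4),55,66)]:
        m=(W[...,2]*1000>lo)&(W[...,2]*1000<hi)&(np.hypot(W[...,0]*1000-c[0],W[...,1]*1000-c[1])<60)
        P=W[m]*1000
        if len(P)>20:
            rc=cv2.minAreaRect(P[:,:2].astype(np.float32)); print(cam,t,len(P),np.round(rc[0],1),np.round(rc[1],1),round(rc[2],1),P[:,2].mean().round(1))
print(arm.observe()["clock"])
E
```

```text
top carton 929 [654.4  78.2] [86.8 55.9] 9.5 49.9
top mailer 917 [ 669.7 -100.4] [50.7 96.6] 76.3 43.8
top tub 470 [ 612.8 -252.4] [53.  54.4] 49.1 54.1
top pod 462 [606.  264.2] [52.  52.9] 57.7 59.7
side tape_roll 0.95 [496.1 487. ] [87.8 86.6] 40.8 z [40.6 45.8 48.7]
side carton 867 [655.2  78.9] [87.  58.1] 8.9 51.3
side mailer 1136 [671.7 -99.7] [52.7 97.8] 76.5 45.1
side tub 784 [ 614.4 -251.8] [54.7 54.5] 8.6 55.2
side pod 338 [606.1 264.5] [52.5 52.9] 27.3 61.2
38.85
```

View pics/f_top.png

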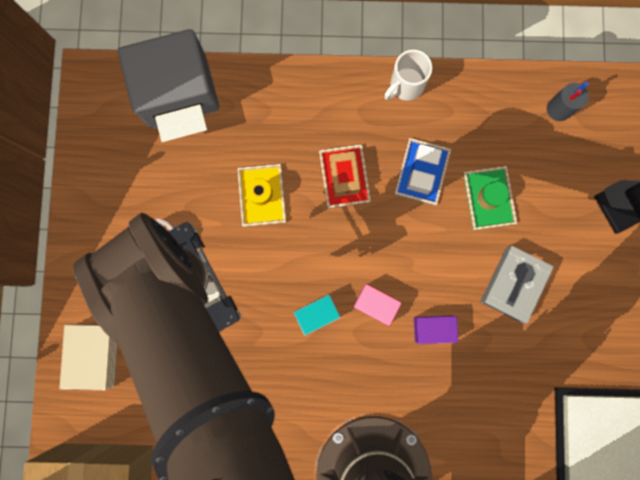

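The final top view shows all four deliveries in their trays: pod (262,190), carton (345,173), mailer (424,170), tub (494,195). The bracket is empty and the arm is clear.

```bash
python3 -c "
from cell import arm
print(arm.sign_off())"
```

```text
the job is handed in; nothing more can be done
None
```

All four deliveries are in their matching trays, released and standing upright. I handed the job in at about 39 s of the 128 s allowed. I placed them in the order red carton, blue mailer, green tub, yellow key pod. The pod was slid about 57 mm to the wide end of the slot, then lifted off.

- **Position:** in the last top and side measurements, each item lay within about 2 mm of its tray centre. The carton and mailer were square with their trays to within about 1°. Item heights matched items standing on the tray floors.
- **Disagreements:** the side camera reads about 1 to 1.5 mm higher than the top one, and the cameras differ by up to 2 mm sideways. That is about what the calibration allows.
- **Tub release:** the gripper read about 1.5 mm above the planned height when I let go of the tub, so it may have settled by that much. It measured upright and centred afterwards.
- **Bystanders:** the tape roll stayed where it was; the side camera measured it within 2 mm of its starting position. In the last check the arm hid it from the top camera. I did not handle the pink, purple and turquoise look-alikes.
- **Forces:** the wrist force in the readings after each move stayed under 10 N.

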